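Clamp a pipe collar in the sprung-jaw station

ROBOT

A 7-joint arm with a two-finger parallel gripper is mounted at the origin on the work surface. World frame = base frame: x ahead of the robot, y to its left, z up, the work surface at z = 0. Lengths are in m, angles in rad, forces in N, time in s.
With the tool pointing down it reaches from about 0.425 to 0.925 m from the base axis. Payload 6.8 kg.
Tool frame: the origin (TCP) lies at the very end of the fingers, on their centre line; the grasp point (between the pads) lies 19 mm behind it; z points along the fingers, y is the line along which they close (so a half turn about z gives the same grasp; the last joint's range is limited). The gripper opens to 85 mm and grips with 20 to 120 N. Pads are 22 mm wide; open, the fingers measure 114 mm over their backs; the gripper's body (76 mm by 85 mm) begins 54 mm behind the grasp point. The pads swing forward as they close: fully open they stand 13 mm farther back than shut.
Start: joints at [-1.387, 0.477, 0.022, 1.555, -0.011, 1.109, -0.083], TCP at [0.194, 0.646, 0.231] pointing down, gripper open.
Joint ranges: [-2.96, 2.96], [-0.34, 2.1], [-1.41, 1.46], [0.24, 2.44], [-1.37, 4.51], [0.17, 1.92], [-2.96, 2.96]. Speed limits (rad/s): [2.39, 2.39, 3.14, 3.14, 3.14, 3.14, 3.14].

INTERFACE

Orientations are given as a rotation vector (axis times angle).
In Python, from bench import r gives the robot as it stands. The module is installed in compiled form; this text tells all that it offers.
- The arm moves only by the tool servo_tool, never from a script. Its argument "commands" is a list of rows, each a list of 7 numbers: the turn, a rotation vector about the world's x, y, z in degrees, then the shift along the world's x, y, z in mm, then the closure, from 0 (fully open) to 1 (shut). A call has 1 to 5 rows; each row is the pose to reach, as a shift and turn from the pose commanded when the call began; what a row does not reach only later rows make up. A row lasts 1/12 s, in which the tool goes at most 41.7 mm and 7.16 degrees, less where a joint would pass 70% of its speed; a pose out of reach is approached as far as the arm can. A call with a gripper value outside its range is refused whole. The fingers move at their own pace and stop on an object; "force" is the grip in N (left out, the last holds). Time passes only in rows, so rows that repeat a pose let the fingers close. It gives the time, the measured TCP pose, the force, the opening and the grip force at its end, in the units of the state.
- r.get_obs(): the state, without advancing time (a new reading comes with each control period).
- r.grab_frame(name): name is "scene" or "top" or "wrist"; returns (picture, depth): 400x640x3 uint8, blue, green, red; 400x640 float32, m along the optical axis (not along the pixel's ray), 0 where there is no reading.
- r.camera_info(name): a dict with "vertical_fov" (degrees; the focal length in pixels is half the picture's height over the tangent of half this angle, whatever the lens; pixels are square), "cx", "cy" (the principal point, pixels), "cam_to_world" (4x4, takes a point from camera to world coordinates); the wrist camera has in their place "T_tool_cam" (4x4, takes a point from camera to tool coordinates, whose origin is the TCP and whose axes are the flange's). Camera axes: x right, y up, looking along -z (the intrinsics and any distortion apply to the point x, -y, -z); pixel columns grow to the right and rows downward; lengths in m; the calibration is good to about 2 mm. A picture is of the moment at which its call begins: read the wrist's pose just before it. camera_info takes no time and is no camera call.
- r.hand_in(): hands the job in; it is judged then, once.
The state is a dict: "clock": time; "joints": joint angles; "qvel": joint speeds; "tau": joint torques, N m; "tcp_pos": TCP position; "orientation": TCP orientation; "contact_force": force on the tool from outside, world axes, zero at the start; "moment": the same for the moment, N m; "grip_width": finger opening in m; "gripper_force": force on a finger pad.
Only numpy, scipy, OpenCV 4.12 (cv2) and the standard library are available. Lean on these libraries where they do the work, as an engineer would, in place of code of your own. Each camera call takes 0.05 s, during which the arm holds its last target. There are 200 camera calls.

TASK

Hook the steel pull loop of the clamping station, draw the sprung jaw back until it hits its stop, and shift the loop sideways into the notch so that the jaw stays open by itself. Set the white flanged collar flange down in the open nest, then free the loop from the notch again so that the jaw springs forward and clamps the collar against the end stop. Leave the other loose things on the bench where they are.

Things in the scene. Friction and masses are not known exactly. Their poses are not given: they have to be found in the camera images.
- station: Fixed clamping station: grey base plate 20 thick, 380 long (its x from -220 to +160), 130 wide (100 at the rear). Origin at table height; -x end towards the robot, z up, +y the side of the notch. A slotted steel gate plate, top at z = 42, is bolted on at x about -200 to -80; how far back differs by up to 24 mm from start to start and is not measured: the jaw's stop must be felt or seen.
- nest (a point): Centre of a clamped collar's underside, on the nest floor 20 above the table (station x = 70, y = 0); axes as the station's. Cheeks on both sides: inner faces 53 from it along y, tops 12 above the floor. Fixed end stop face 48 ahead (+x), top 18 above the floor. With the jaw shut the nest is only 76 long: the collar goes in only with the jaw drawn back.
- jaw (a joint): Sprung slide (m): travel of the jaw along the station's -x; 0 = shut on an empty nest, about 0.02 = clamping a collar, stop somewhere between 0.050 and 0.078. A spring pulls it forward: 4 N at 0, 70 N more per m. The jaw's face is at station x = 42 mm - travel, 90 wide, its top at z = 38; behind the face stands a tower up to z = 87.
- pull (a joint): Sideways slide (m) of the pull loop to the station's +y: 0 = in line, 0.024 = fully over. A 12 mm pin under the loop's rear bar runs in an L-shaped slot in the gate plate: the loop shifts over only within the last 8 mm before the stop. Let go there, the spring draws the pin 8 mm forward onto the slot's wall, which holds the jaw open; shifted back to 0 it is free (a short pull eases it).
- pull_eye (a point): Centre of the pull loop: horizontal rectangle of 12 mm round steel bar, inside opening 60 (station x) by 56 (station y), bar centre 78 above the table. Shut fingertips go in from above, with 36 mm free below the bar centre down to the gate plate. It moves with the jaw (to station -x) and the pull (to station +y).
- collar: Loose white plastic flanged collar, standing flange down: flange diameter 96, thickness 10; hub diameter 60 from 10 up to 50 above the underside; bore 44; 120 g. Origin at the centre of the flange's underside, z along the axis towards the hub. The only loose thing with a flange.
- ring_a: loose plain white plastic ring WITHOUT a flange, outside diameter 90, bore 54, height 40; origin at the centre of its underside. Bystander.
- ring_b: loose plain white plastic ring WITHOUT a flange, outside diameter 90, bore 54, height 40; origin at the centre of its underside. Bystander.
- ring_c: loose plain white plastic ring WITHOUT a flange, outside diameter 90, bore 54, height 40; origin at the centre of its underside. Bystander.
- hanger: loose round steel pipe clamp, diameter 80, height 24, with a lug; origin at the centre of its underside. Bystander.
- tape: loose roll of tan tape, diameter 100, height 48; origin at the centre of its underside. Bystander.
- cutter: loose blue pipe cutter lying flat, about 185 long, 22 high; origin under its middle, x towards its fork. Bystander.
There are look-alikes about, which are no part of the job. Leave any green or turquoise look-alike of the collar alone.

How it is judged:
By the outcome, as a careful person would: the job done as asked, in the order asked, and still so for the second after the job is handed in, with the robot touching nothing.
It also fails if it takes over 64 s, if anything falls off the work surface, if the arm or the gripper's body presses on something with over 40 N, if the wrist force passes 120 N, or if a joint passes its speed limit or range.

## Working session

There is one attempt and no reset: what is moved stays moved. The work goes in short steps, Python scripts to look and compute and a tool call to move; the robot and the scene stay as the last step left them, time stands still between calls to the robot, and variables do not carry over. Pictures are saved under pics/ and viewed, at most 10 in all, crops included, and the job is handed in when it is done.

Besides the shell and the picture viewer there is one more tool, called as a command line: name --pt "numbers of a row" for each row, then --argument value for the rest. servo_tool: Moves the arm, as the interface text tells. Its arguments: {"type":"object","properties":{"commands":{"type":"array"},"force":{"type":"number"}},"required":["commands"]}

```bash
mkdir -p pics; cat > h.py <<'E'
import numpy as np, cv2
from scipy.spatial.transform import Rotation as R
from bench import r
def cloud(name):
    o=r.get_obs(); im,d=r.grab_frame(name); c=r.camera_info(name)
    if name=="wrist":
        T=np.eye(4);T[:3,:3]=R.from_rotvec(o["orientation"]).as_matrix();T[:3,3]=o["tcp_pos"];T=T@np.array(c["T_tool_cam"])
    else: T=np.array(c["cam_to_world"])
    f=200/np.tan(np.radians(c["vertical_fov"])/2)
    v,u=np.mgrid[0:400,0:640]
    P=np.stack([(u-c["cx"])/f*d,-(v-c["cy"])/f*d,-d],-1)
    W=P@T[:3,:3].T+T[:3,3]; W[d==0]=np.nan
    return im,d,W
def st():
    o=r.get_obs(); print({k:np.round(o[k],4).tolist() for k in o})
E
python3 - <<'E'
from h import *
st()
for n in ("top","scene"):
    im,d,W=cloud(n); np.save(n+".npy",W); cv2.imwrite(f"pics/{n}0.png",im); c=r.camera_info(n); print({k:np.round(v,4).tolist() if not isinstance(v,str) else v for k,v in c.items()})
E
```

```text
{'clock': 0.0, 'joints': [-1.3871, 0.4778, 0.0223, 1.5564, -0.0115, 1.1093, -0.0831], 'qvel': [0.001, 0.0004, 0.0007, -0.0, 0.0004, 0.0002, 0.0013], 'tau': [-0.0005, -59.6483, 1.6078, -28.1194, 0.0124, 0.0096, -0.0], 'tcp_pos': [0.194, 0.6459, 0.2304], 'orientation': [-0.4567, -3.1081, 0.0028], 'contact_force': [-0.4139, -0.1011, -0.1704], 'moment': [-0.0638, -0.0374, 0.0036], 'gripper_force': 0.0, 'grip_width': 0.0852}
{'vertical_fov': 47.92, 'cx': 319.362, 'cy': 195.4108, 'cam_to_world': [[0.0227, 0.9879, -0.1531, 0.3481], [-0.9997, 0.0223, -0.0044, 0.0093], [-0.0009, 0.1532, 0.9882, 1.3661], [0.0, 0.0, 0.0, 1.0]]}
{'vertical_fov': 51.4842, 'cx': 323.9009, 'cy': 199.9975, 'cam_to_world': [[0.271, -0.7079, 0.6522, 1.1905], [0.9626, 0.1962, -0.187, -0.1883], [0.0044, 0.6785, 0.7346, 0.8099], [0.0, 0.0, 0.0, 1.0]]}
```

View pics/top0.png

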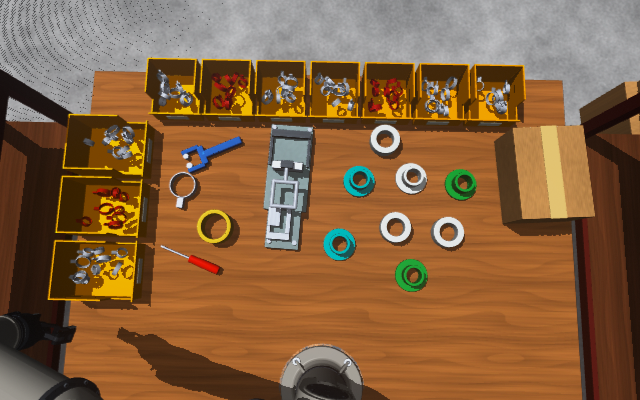

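View pics/scene0.png

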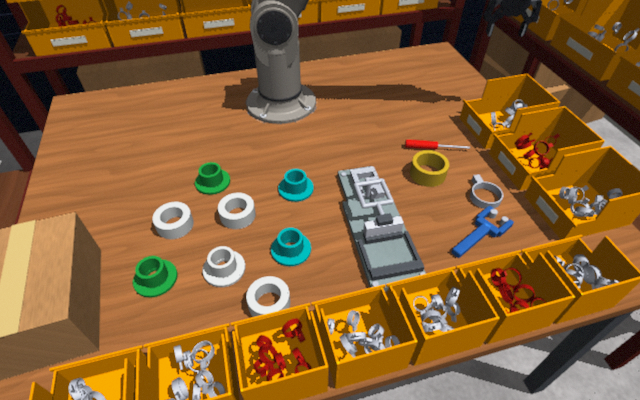

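The top view shows the white flanged collar at about (411,179), the station at x 265–315, y 125–250 and its pull loop at about (285,192). The other white rings have no flange.

```bash
python3 - <<'E'
from h import *
W=np.load("top.npy")
def circ(p):
    A=np.c_[2*p,np.ones(len(p))];s=np.linalg.lstsq(A,(p**2).sum(1),rcond=None)[0];return s[:2],np.sqrt(s[2]+s[:2]@s[:2])
for n in("top","scene"):
    W=np.load(n+".npy"); X,Y,Z=W[...,0],W[...,1],W[...,2]
    if n=="top":
        p=W[155:200,390:432].reshape(-1,3); c0=np.nanmedian(p[p[:,2]>.04],0)[:2]
    else: p=W.reshape(-1,3)
    p=p[np.hypot(*(p[:,:2]-c0).T)<.06]
    h=p[(p[:,2]>.044)&(p[:,2]<.056)]; fl=p[(p[:,2]>.006)&(p[:,2]<.014)]
    for q in(h,fl):
        print(n,len(q),np.median(q[:,2]).round(4),"minrect/encl",cv2.minEnclosingCircle(q[:,:2].astype(np.float32)))
# station
W=np.load("top.npy");S=W[115:260,255:325];im=cv2.imread("pics/top0.png")[115:260,255:325]
z=S[...,2]
pl=S[(z>.015)&(z<.048)];print("base",len(pl),cv2.minAreaRect(pl[:,:2].astype(np.float32)))
lp=S[(z>.068)&(z<.09)];print("loop+tower",len(lp),cv2.minAreaRect(lp[:,:2].astype(np.float32)))
zz=np.nan_to_num(z*1000).astype(int)
big=cv2.resize(im,None,fx=4,fy=4,interpolation=cv2.INTER_CUBIC)
hm=cv2.applyColorMap(np.clip(zz*2.6,0,255).astype(np.uint8),cv2.COLORMAP_JET)
cv2.imwrite("pics/st.png",np.hstack([big,cv2.resize(hm,None,fx=4,fy=4,interpolation=0)]))
E
```

```text
top 157 0.0512 minrect/encl ((0.6178523898124695, -0.26407110691070557), 0.03048122301697731)
top 331 0.0106 minrect/encl ((0.618208646774292, -0.2625279128551483), 0.05972934886813164)
scene 296 0.0503 minrect/encl ((0.6176114678382874, -0.2622722089290619), 0.031077053397893906)
scene 599 0.011 minrect/encl ((0.6174125671386719, -0.2622808814048767), 0.0488596111536026)
base 4343 ((0.600162148475647, 0.10243294388055801), (0.4136826694011688, 0.20251865684986115), 1.5300440788269043)
loop+tower 653 ((0.6495351791381836, 0.10924705862998962), (0.2832790017127991, 0.20702160894870758), 0.3614645004272461)
```

View pics/st.png

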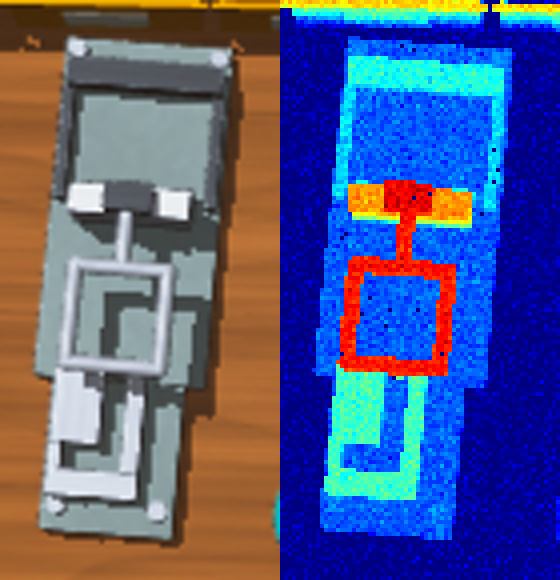

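The crop shows the loop (red in the height map, about x 345–455, y 260–375), the gate plate below it with the L-slot turning left (station +y), and the nest at the top. Next I fit these.

```bash
python3 - <<'E'
from h import *
W=np.load("top.npy");S=W[115:260,255:325];z=S[...,2]
lab=np.zeros(z.shape,bool);lab[63:95,14:37]=1
lp=S[(z>.068)&(z<.09)&lab]
print("loop",len(lp),cv2.minAreaRect(lp[:,:2].astype(np.float32)),np.median(lp[:,2]))
m=((z>.012)).astype(np.uint8);m[:9]=0
n,l,s,c=cv2.connectedComponentsWithStats(m);k=1+np.argmax(s[1:,4]);
b=S[(l==k)&(z<.026)]
r_=cv2.minAreaRect(b[:,:2].astype(np.float32));print("base",r_,cv2.boxPoints(r_).round(4).tolist())
# refine yaw by search: residual bounds percentiles
def ext(p,a,q=.5):
    e=np.array([np.cos(a),np.sin(a)]);f=np.array([-e[1],e[0]]);P=p[:,:2]
    return np.percentile(P@e,[q,100-q]),np.percentile(P@f,[q,100-q]),e,f
for name,p in(("loop",lp),("base",b)):
    A=np.radians(np.arange(-15,15,.25));w=[np.prod([np.ptp(ext(p,a)[i]) for i in(0,1)]) for a in A];a=A[np.argmin(w)]
    x,y,e,f=ext(p,a);print(name,np.degrees(a),x,y,np.ptp(x),np.ptp(y),"centre",x.mean()*e+y.mean()*f)
# end stop and cheeks + tower, gate
for name,q in(("gate",(slice(92,126),slice(10,38),.036,.048)),("stopcheek",(slice(13,53),slice(12,60),.027,.044)),("jaw",(slice(43,56),slice(14,50),.05,.1))):
    T=S[q[0],q[1]];p=T[(T[...,2]>q[2])&(T[...,2]<q[3])];rr=cv2.minAreaRect(p[:,:2].astype(np.float32));print(name,len(p),np.median(p[:,2]).round(3),rr)
W2=np.load("scene.npy");p=W2[(W2[...,2]>.07)&(W2[...,2]<.088)&(abs(W2[...,0]-.585)<.09)&(abs(W2[...,1]-.095)<.07)]
print("scene",len(p),p.min(0),p.max(0));rr=cv2.minAreaRect(p[:,:2].astype(np.float32));print(rr)
E
```

```text
loop 261 ((0.5517176389694214, 0.12816524505615234), (0.08804848045110703, 0.0639481246471405), 1.1067230701446533) 0.08399372019749429
base ((0.5856931209564209, 0.11568010598421097), (0.13081608712673187, 0.3814755976200104), 86.77552032470703) [[0.39160001277923584, 0.06109999865293503], [0.7724000215530396, 0.03959999978542328], [0.7797999978065491, 0.17030000686645508], [0.39890000224113464, 0.19169999659061432]]
loop 2.0 [0.51153596 0.59914434] [0.07743638 0.1388429 ] 0.08760838230752221 0.061406526891688046 centre [0.55122783 0.12745486]
base -3.0000000000000004 [0.38916467 0.76656062] [0.08109237 0.20979932] 0.3773959464048953 0.1287069494678325 centre [0.58468275 0.11500353]
gate 484 0.043 ((0.4676261842250824, 0.1340075135231018), (0.0677078440785408, 0.09210366010665894), 86.52297973632812)
stopcheek 522 0.036 ((0.7062875628471375, 0.10739429295063019), (0.12652377784252167, 0.12403614819049835), 87.06354522705078)
jaw 282 0.074 ((0.6337665915489197, 0.11253846436738968), (0.030437501147389412, 0.08900032192468643), 0.09451509267091751)
scene 803 [0.50714718 0.06844678 0.07007699] [0.65039944 0.15862908 0.08799702]
((0.5786911845207214, 0.1142558753490448), (0.0889032781124115, 0.1422235369682312), 88.54102325439453)
```

```bash
python3 - <<'E'
from h import *
def bars(W,name,yaw):
    e=np.array([np.cos(yaw),np.sin(yaw)]);f=np.array([-e[1],e[0]])
    c=np.array([.551,.119]);D=W[...,:2]-c;a=D@e;b=D@f;z=W[...,2]
    m=(z>.07)&(z<.09)&(abs(a)<.043)&(abs(b)<.045);p=np.c_[a[m],b[m]]
    x=np.percentile(p[abs(p[:,1])<.02][:,0],[1,99]);
    y=np.percentile(p[abs(p[:,0])<.02][:,1],[1,99]);q=p[(abs(p[:,0])<.02)]
    l=q[q[:,1]>0];rr=q[q[:,1]<0]
    print(name,"loop",x,y,"eye",c+x.mean()*e+y.mean()*f,"bar slopes deg",[np.degrees(np.polyfit(t[:,0],t[:,1],1)[0]) for t in(l,rr)])
    for hi,nm,k in((.026,"base",1),(.044,"cheek",1)):
        D=W[...,:2]-np.array([.685,.110]);a=D@e;b=D@f
        if nm=="cheek":
            m=(abs(a)<.02)&(abs(b)<.075)&(z>.027)&(z<.04);q=b[m];print(" cheeks b",np.percentile(q[q>0],[2,50,98]),np.percentile(q[q<0],[2,50,98]))
            m=(abs(b)<.035)&(a>.02)&(a<.1)&(z>.033)&(z<.045);print(" stop a",np.percentile(a[m],[2,50,98]))
for n in("top","scene"):bars(np.load(n+".npy"),n,np.radians(-3.15))
E
```

```text
top loop [-0.04242377  0.04181217] [-0.04113754  0.03825474] eye [0.55061546 0.11757758] bar slopes deg [np.float64(-0.6781401384348711), np.float64(1.4477149854220592)]
 cheeks b [0.01891846 0.05663172 0.06170778] [-0.06268669 -0.05706743 -0.03233468]
 stop a [0.04712057 0.05834945 0.06934581]
scene loop [-0.04200933  0.0414331 ] [-0.04075415  0.0383131 ] eye [0.55064525 0.11779715] bar slopes deg [np.float64(-0.2805966987602278), np.float64(-0.5571233896783911)]
 cheeks b [0.0529239  0.0571508  0.06267877] [-0.06154835 -0.05761034 -0.05282075]
 stop a [0.04680676 0.05902919 0.06904611]
```

servo_tool --pt "0 0 0.7 18 -26 -2 1" --pt "0 0 1.4 36 -53 -4 1" --pt "0 0 2 53 -79 -6 1" --pt "0 0 2.7 71 -106 -8 1" --pt "0 0 3.4 89 -132 -10 1"

```text
clock: 0.52
tcp_pos: [0.2837, 0.5127, 0.2208]
orientation: [-0.363, -3.12, 0.001]
contact_force: [1.5, 0.2, -0.3]
grip_width: 0.0257
gripper_force: 0.0
```

servo_tool --pt "0 0 0.7 18 -26 -2 1" --pt "0 0 1.4 36 -53 -4 1" --pt "0 0 2 53 -79 -6 1" --pt "0 0 2.7 71 -106 -8 1" --pt "0 0 3.4 89 -132 -10 1"

```text
clock: 0.93
tcp_pos: [0.3726, 0.3807, 0.211]
orientation: [-0.271, -3.13, 0.001]
contact_force: [0.3, 0.6, 0.4]
grip_width: 0.0
gripper_force: 0.0
```

servo_tool --pt "0 0 0.7 18 -26 -2 1" --pt "0 0 1.4 36 -53 -4 1" --pt "0 0 2 53 -79 -6 1" --pt "0 0 2.7 71 -106 -8 1" --pt "0 0 3.4 89 -132 -10 1"

```text
clock: 1.35
tcp_pos: [0.4615, 0.2488, 0.201]
orientation: [-0.178, -3.136, 0.001]
contact_force: [-0.2, 0.3, -0.2]
grip_width: -0.0001
gripper_force: 0.0
```

servo_tool --pt "0 0 0.7 18 -26 -2 1" --pt "0 0 1.4 36 -53 -4 1" --pt "0 0 2 53 -79 -6 1" --pt "0 0 2.7 71 -106 -8 1" --pt "0 0 3.4 89 -132 -10 1"

```text
clock: 1.77
tcp_pos: [0.5506, 0.1169, 0.191]
orientation: [-0.085, -3.14, 0.0]
contact_force: [-0.1, -0.6, -0.5]
grip_width: 0.0004
gripper_force: 0.0
```

servo_tool --pt "0 0 0 0 1 -40 1" --pt "0 0 0 0 1 -75 1" --pt "0 0 0 0 1 -105 1" --pt "0 0 0 0 1 -125 1" --pt "0 0 0 0 1 -136 1"

```text
clock: 2.18
tcp_pos: [0.5481, 0.1189, 0.0523]
orientation: [-0.085, -3.136, 0.003]
contact_force: [-0.5, 0.7, 0.0]
grip_width: 0.0001
gripper_force: 0.0
```

```bash
python3 - <<'E'
from h import *
st()
E
```

```text
{'clock': 2.1833, 'joints': [-0.4608, 0.5337, 0.175, 1.9729, -0.1464, 0.6518, 1.3237], 'qvel': [0.0404, 0.172, -0.047, 0.022, -0.0506, -0.229, 0.0399], 'tau': [0.0145, -53.6329, 4.1979, -19.0092, 0.0299, -0.0179, -0.0053], 'tcp_pos': [0.5481, 0.1189, 0.0523], 'orientation': [-0.0854, -3.1359, 0.0026], 'contact_force': [-0.4834, 0.7452, 0.0433], 'moment': [-0.0084, 0.0099, -0.0209], 'gripper_force': 0.0, 'grip_width': 0.0001}
```

servo_tool --pt "0 0 0 -13 0.7 0 1" --pt "0 0 0 -26 1.4 0 1" --pt "0 0 0 -39 2.1 0 1" --pt "0 0 0 -52 2.9 0 1" --pt "0 0 0 -63 3.5 0 1"

```text
clock: 2.6
tcp_pos: [0.4902, 0.1229, 0.0564]
orientation: [0.086, 3.133, 0.002]
contact_force: [8.9, -1.6, -6.4]
grip_width: -0.0
gripper_force: 4.5
```

servo_tool --pt "0 0 0 -1 0 0 1" --pt "0 0 0 -2 0.1 0 1" --pt "0 0 0 -3 0.2 0 1" --pt "0 0 0 -4 0.2 0 1"

```text
clock: 2.93
tcp_pos: [0.4867, 0.1232, 0.0564]
orientation: [0.086, 3.134, 0.002]
contact_force: [8.1, -2.3, -4.3]
grip_width: 0.0
gripper_force: 3.9
```

servo_tool --pt "0 0 0 -1.5 0.1 0 1" --pt "0 0 0 -3 0.2 0 1" --pt "0 0 0 -4.5 0.3 0 1" --pt "0 0 0 -6 0.3 0 1" --pt "0 0 0 -6 0.3 0 1"

```text
clock: 3.35
tcp_pos: [0.4806, 0.1236, 0.0564]
orientation: [0.086, 3.134, 0.002]
contact_force: [6.2, -1.7, -5.2]
grip_width: -0.0001
gripper_force: 3.6
```

servo_tool --pt "0 0 0 -1.5 0.1 0 1" --pt "0 0 0 -3 0.2 0 1" --pt "0 0 0 -4.5 0.3 0 1" --pt "0 0 0 -6 0.3 0 1" --pt "0 0 0 -6 0.3 0 1"

```text
clock: 3.77
tcp_pos: [0.4748, 0.1239, 0.0564]
orientation: [0.087, 3.134, 0.002]
contact_force: [6.0, -2.0, -3.7]
grip_width: 0.0002
gripper_force: 3.8
```

servo_tool --pt "0 0 0 -1.5 0.1 0 1" --pt "0 0 0 -3 0.2 0 1" --pt "0 0 0 -4.5 0.3 0 1" --pt "0 0 0 -6 0.3 0 1" --pt "0 0 0 -6 0.3 0 1"

```text
clock: 4.18
tcp_pos: [0.469, 0.1243, 0.0564]
orientation: [0.086, 3.134, 0.002]
contact_force: [8.7, -1.3, -4.5]
grip_width: 0.0001
gripper_force: 4.0
```

servo_tool --pt "0 0 0 -1.5 0.1 0 1" --pt "0 0 0 -3 0.2 0 1" --pt "0 0 0 -4.5 0.3 0 1" --pt "0 0 0 -6 0.3 0 1" --pt "0 0 0 -6 0.3 0 1"

```text
clock: 4.6
tcp_pos: [0.4632, 0.1246, 0.0564]
orientation: [0.087, 3.133, 0.002]
contact_force: [8.3, -2.3, -4.8]
grip_width: -0.0001
gripper_force: 4.2
```

servo_tool --pt "0 0 0 -1.5 0.1 0 1" --pt "0 0 0 -3 0.2 0 1" --pt "0 0 0 -4.5 0.3 0 1" --pt "0 0 0 -6 0.3 0 1" --pt "0 0 0 -6 0.3 0 1"

```text
clock: 5.02
tcp_pos: [0.4619, 0.125, 0.0573]
orientation: [0.088, 3.124, 0.005]
contact_force: [19.4, -4.0, -12.9]
grip_width: 0.0003
gripper_force: 9.7
```

servo_tool --pt "0 0 0 2.5 6 0 1" --pt "0 0 0 3 12 0 1" --pt "0 0 0 3.2 18 0 1" --pt "0 0 0 3.5 24 0 1" --pt "0 0 0 3.8 30 0 1"

```text
clock: 5.43
tcp_pos: [0.4635, 0.1534, 0.0572]
orientation: [0.09, 3.129, 0.001]
contact_force: [12.5, -10.5, 0.5]
grip_width: 0.0002
gripper_force: 6.9
```

servo_tool --pt "0 0 0 0.1 2 0 1" --pt "0 0 0 0.2 4 0 1" --pt "0 0 0 0.3 6 0 1" --pt "0 0 0 0.3 6 0 1"

```text
clock: 5.77
tcp_pos: [0.4638, 0.1591, 0.0573]
orientation: [0.09, 3.129, 0.001]
contact_force: [12.6, -7.8, -0.5]
grip_width: -0.0
gripper_force: 6.8
```

servo_tool --pt "0 0 0 0.1 2 0 1" --pt "0 0 0 0.2 4 0 1" --pt "0 0 0 0.3 6 0 1" --pt "0 0 0 0.3 6 0 1"

```text
clock: 6.1
tcp_pos: [0.464, 0.1636, 0.0572]
orientation: [0.092, 3.13, -0.001]
contact_force: [13.6, -11.8, 1.7]
grip_width: -0.0001
gripper_force: 9.9
```

servo_tool --pt "0 0 0 0.1 2 0 1" --pt "0 0 0 0.2 4 0 1" --pt "0 0 0 0.2 4 0 1"

```text
clock: 6.35
tcp_pos: [0.464, 0.164, 0.0571]
orientation: [0.097, 3.131, -0.007]
contact_force: [13.7, -21.4, 5.3]
grip_width: 0.0
gripper_force: 15.3
```

servo_tool --pt "0 0 0 6 -2 0 1" --pt "0 0 0 12 -4 0 1" --pt "0 0 0 18 -5 0 1" --pt "0 0 0 26 -12 0 1" --pt "0 0 0 32 -24 0 1"

```text
clock: 6.77
tcp_pos: [0.4909, 0.1477, 0.0557]
orientation: [0.082, 3.14, 0.002]
contact_force: [0.3, 0.1, 0.3]
grip_width: 0.0003
gripper_force: 0.0
```

servo_tool --pt "0 0 0 0 0 0 1" --pt "0 0 0 0 0 38 1" --pt "0 0 0 0 0 79 1" --pt "0 0 0 0 0 120 1" --pt "0 0 0 0 0 140 1"

```text
clock: 7.18
tcp_pos: [0.4916, 0.1478, 0.2002]
orientation: [0.085, 3.135, 0.005]
contact_force: [1.5, -0.0, 0.0]
grip_width: 0.0001
gripper_force: 0.0
```

```bash
python3 - <<'E'
from h import *
st()
im,d,W=cloud("top"); np.save("top1.npy",W); a=cv2.resize(im[115:260,255:325],None,fx=4,fy=4,interpolation=cv2.INTER_CUBIC)
im,d,W=cloud("scene"); np.save("scene1.npy",W); b=cv2.resize(im[150:300,310:440],None,fx=3.8,fy=3.8,interpolation=cv2.INTER_CUBIC)
b=cv2.resize(b,(500,580)); cv2.imwrite("pics/l1.png",np.hstack([a,b]))
E
```

```text
{'clock': 7.1833, 'joints': [-0.6066, 0.2439, 0.227, 1.9878, -0.0697, 0.911, 1.1726], 'qvel': [-0.0598, -0.2827, 0.0372, -0.1974, 0.0932, 0.4757, -0.0831], 'tau': [0.2243, -38.3401, 2.0372, -23.0499, -0.0266, 0.1163, 0.0022], 'tcp_pos': [0.4916, 0.1478, 0.2002], 'orientation': [0.0854, 3.1352, 0.0048], 'contact_force': [1.5056, -0.0455, 0.0409], 'moment': [-0.0456, -0.0041, -0.0376], 'gripper_force': 0.0, 'grip_width': 0.0001}
```

View pics/l1.png

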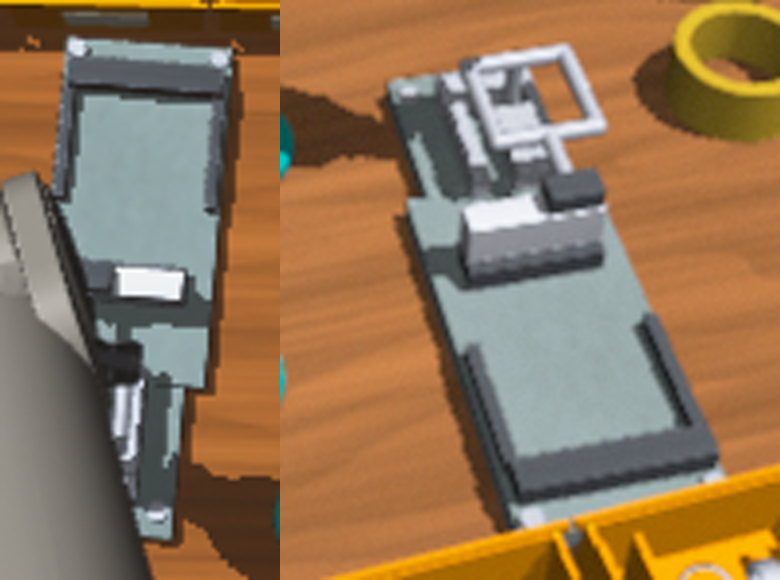

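The jaw stays open with the loop over at +y, and the nest is clear. Next is the collar.

servo_tool --pt "0 0 0 10 -33 0 0" --pt "0 0 0 20 -66 0 0" --pt "0 0 0 30 -100 0 0" --pt "0 0 0 40 -134 0 0" --pt "0 0 0 50 -168 0 0"

```text
clock: 7.7
tcp_pos: [0.5394, -0.0223, 0.1943]
orientation: [-0.084, -3.139, -0.0]
contact_force: [0.4, 0.5, -0.0]
grip_width: 0.0606
gripper_force: 0.0
```

servo_tool --pt "0 0 0 10 -36 0 0" --pt "0 0 0 22 -72 0 0" --pt "0 0 0 34 -108 0 0" --pt "0 0 0 46 -144 0 0" --pt "0 0 0 56 -180 0 0"

```text
clock: 8.12
tcp_pos: [0.5959, -0.2021, 0.194]
orientation: [-0.084, -3.139, -0.001]
contact_force: [0.4, -0.0, 0.9]
grip_width: 0.0852
gripper_force: 0.0
```

servo_tool --pt "0 0 0 10 -30 -10 0" --pt "0 0 0 20 -60 -20 0" --pt "0 0 0 20 -62 -20 0" --pt "0 0 0 20 -62 -20 0" --pt "0 0 0 20 -62 -20 0"

```text
clock: 8.53
tcp_pos: [0.6154, -0.2621, 0.1741]
orientation: [-0.085, -3.139, -0.002]
contact_force: [-0.7, 0.5, 1.0]
grip_width: 0.0853
gripper_force: 0.0
```

```bash
python3 - <<'E'
from h import *
st()
im,d,W=cloud("wrist"); cv2.imwrite("pics/w1.png",im)
p=W[(np.hypot(W[...,0]-.6177,W[...,1]+.2623)<.055)]
for lo,hi in((.044,.056),(.005,.014)):
    q=p[(p[:,2]>lo)&(p[:,2]<hi)];print(len(q),np.median(q[:,2]) if len(q) else 0,cv2.minEnclosingCircle(q[:,:2].astype(np.float32)) if len(q) else 0)
E
```

```text
{'clock': 8.5333, 'joints': [0.0599, 0.5409, 0.3576, 1.6419, -0.2167, 1.0004, 2.0053], 'qvel': [-0.0227, -0.0225, -0.0116, 0.0029, -0.0002, 0.0004, 0.0037], 'tau': [1.8604, -57.7843, 8.0153, -25.8026, 0.1307, -0.0379, 0.0221], 'tcp_pos': [0.6154, -0.2621, 0.1741], 'orientation': [-0.085, -3.1385, -0.0023], 'contact_force': [-0.7077, 0.47, 0.9518], 'moment': [0.0186, -0.0172, 0.0274], 'gripper_force': 0.0, 'grip_width': 0.0853}
1622 0.05010857061572002 ((0.6169180274009705, -0.26099613308906555), 0.029925651848316193)
3160 0.010293268840300018 ((0.6171842217445374, -0.26094064116477966), 0.04799466207623482)
```

servo_tool --pt "0 0 0 1.7 1 -40 0" --pt "0 0 0 1.7 1 -80 0" --pt "0 0 0 1.7 1 -115 0" --pt "0 0 0 1.7 1 -140 0" --pt "0 0 0 1.7 1 -155 0"

```text
clock: 9.0
tcp_pos: [0.6162, -0.2589, 0.0173]
orientation: [-0.081, -3.137, -0.004]
contact_force: [-0.8, -0.6, -0.0]
grip_width: 0.0859
gripper_force: 0.0
```

servo_tool --pt "0 0 0 0 0 0 0.5" --pt "0 0 0 0 0 0 1" --pt "0 0 0 0 0 0 1" --pt "0 0 0 0 0 0 1" --pt "0 0 0 0 0 0 1" --force 40

```text
clock: 9.42
tcp_pos: [0.6185, -0.2626, 0.0221]
orientation: [0.085, 3.138, -0.001]
contact_force: [-0.1, 0.9, -2.0]
grip_width: 0.0593
gripper_force: 43.2
```

servo_tool --pt "0 0 0 0 0 10 1" --pt "0 0 0 0 0 40 1" --pt "0 0 0 0 0 75 1" --pt "0 0 0 0 0 110 1" --pt "0 0 0 0 0 130 1"

```text
clock: 9.83
tcp_pos: [0.619, -0.2635, 0.1558]
orientation: [0.086, 3.135, -0.003]
contact_force: [1.5, 0.4, -1.0]
grip_width: 0.0596
gripper_force: 43.9
```

servo_tool --pt "0 0 0 5 32 4 1" --pt "0 0 0 11 65 8 1" --pt "0 0 0 18 100 10 1" --pt "0 0 0 24 135 10 1" --pt "0 0 0 30 170 10 1"

```text
clock: 10.25
tcp_pos: [0.6478, -0.0909, 0.1621]
orientation: [0.087, 3.138, 0.0]
contact_force: [1.4, 0.1, -1.4]
grip_width: 0.0592
gripper_force: 43.9
```

servo_tool --pt "0 0 0 6 36 0 1" --pt "0 0 0 12 72 0 1" --pt "0 0 0 18 108 0 1" --pt "0 0 0 24 144 0 1" --pt "0 0 0 28 175 0 1"

```text
clock: 10.67
tcp_pos: [0.6758, 0.0858, 0.1617]
orientation: [0.083, 3.139, 0.002]
contact_force: [-0.0, 0.4, -2.0]
grip_width: 0.0593
gripper_force: 43.9
```

servo_tool --pt "0 0 0 2 15 0 1" --pt "0 0 0 4 26 0 1" --pt "0 0 0 4 26 0 1" --pt "0 0 0 4 26 0 1"

```text
clock: 11.0
tcp_pos: [0.6795, 0.107, 0.1607]
orientation: [0.087, 3.14, -0.002]
contact_force: [-0.4, -0.2, -2.2]
grip_width: 0.0592
gripper_force: 43.9
```

```bash
python3 - <<'E'
from h import *
st()
o=r.get_obs()
im,d,W=cloud("wrist"); im2,d2,W2=cloud("scene");cv2.imwrite("pics/w2.png",np.vstack([im,im2])[:, :][::1])
cv2.imwrite("pics/w2.png",cv2.resize(np.vstack([im,im2]),None,fx=.75,fy=.75))
p=W2[(np.hypot(W2[...,0]-.678,W2[...,1]-.11)<.09)&(W2[...,2]>.12)&(W2[...,2]<.2)]
print(np.percentile(p,[0,2,50,98],axis=0))
w=W2[(np.hypot(W2[...,0]-.678,W2[...,1]-.11)<.07)&(np.array(im2).min(-1)>150)&(W2[...,2]>.1)]
zs=np.round(w[:,2],3);print(np.unique((zs*200).astype(int)/200,return_counts=True))
for lo in(.13,.14,.15):
    q=w[(w[:,2]>lo)&(w[:,2]<lo+.012)];print(lo,len(q),cv2.minEnclosingCircle(q[:,:2].astype(np.float32)) if len(q)>3 else 0)
E
```

```text
{'clock': 11.0, 'joints': [-0.4654, 0.5796, 0.3194, 1.6023, -0.2054, 0.9929, 1.4332], 'qvel': [0.0262, -0.0022, 0.0243, 0.0143, 0.0043, -0.0005, 0.003], 'tau': [-2.4665, -61.9507, 5.5031, -26.9064, -0.2072, -0.0164, -0.0545], 'tcp_pos': [0.6795, 0.107, 0.1607], 'orientation': [0.0871, 3.1401, -0.0018], 'contact_force': [-0.392, -0.1938, -2.2099], 'moment': [-0.1211, 0.0321, 0.0498], 'gripper_force': 43.8648, 'grip_width': 0.0592}
[[0.64326454 0.05669244 0.1390088 ]
 [0.65547755 0.06013448 0.14331195]
 [0.69362001 0.10204614 0.16030165]
 [0.7242504  0.14525748 0.19525498]]
(array([0.14 , 0.145, 0.15 , 0.155, 0.16 , 0.165, 0.17 , 0.175, 0.18 ,
       0.185, 0.19 , 0.22 , 0.23 , 0.27 , 0.29 , 0.365, 0.37 , 0.445,
       0.45 , 0.505, 0.51 , 0.515, 0.52 , 0.525, 0.53 , 0.535, 0.54 ,
       0.545, 0.55 , 0.555, 0.56 , 0.565]), array([ 16, 147, 286,   9,  14,   6,  13,  11,  11,  61,  53,   1,   2,
         2,   2,   4,  15,  66,   2,  34, 194, 231, 271, 356, 329, 127,
       174, 312, 358, 175, 194,  91]))
0.13 2 0
0.14 425 ((0.6800532937049866, 0.10409771651029587), 0.0478605218231678)
0.15 233 ((0.6804055571556091, 0.10325388610363007), 0.04749877005815506)
```

View pics/w2.png

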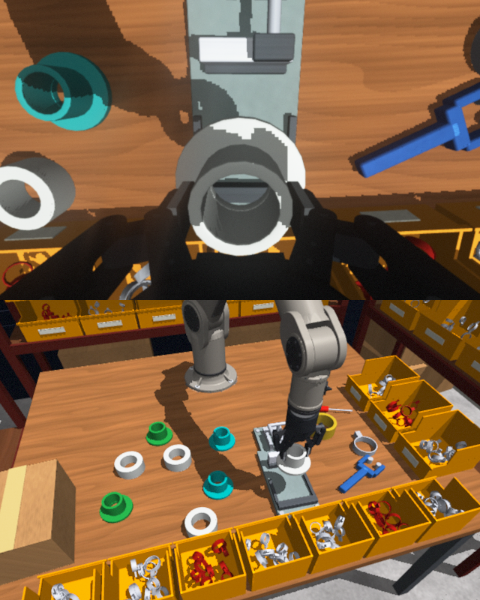

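servo_tool --pt "0 0 0 -2 4.5 0 1" --pt "0 0 0 -2 4.5 -30 1" --pt "0 0 0 -2 4.5 -60 1" --pt "0 0 0 -2 4.5 -85 1" --pt "0 0 0 -2 4.5 -100 1"

```text
clock: 11.52
tcp_pos: [0.6756, 0.1118, 0.0574]
orientation: [-0.088, -3.137, 0.002]
contact_force: [-1.1, -0.4, -2.1]
grip_width: 0.0592
gripper_force: 43.8
```

servo_tool --pt "0 0 0 0 0 -4 1" --pt "0 0 0 0 0 -8 1" --pt "0 0 0 0 0 -12 1" --pt "0 0 0 0 0 -16 1" --pt "0 0 0 0 0 -18 1"

```text
clock: 11.93
tcp_pos: [0.6782, 0.1133, 0.0431]
orientation: [0.086, 3.139, 0.001]
contact_force: [1.0, 0.0, -0.9]
grip_width: 0.0593
gripper_force: 43.9
```

servo_tool --pt "0 0 0 0 0 -1 1" --pt "0 0 0 0 0 -2 1" --pt "0 0 0 0 0 -3 1" --pt "0 0 0 0 0 -3 1"

```text
clock: 12.27
tcp_pos: [0.6779, 0.1133, 0.0418]
orientation: [0.085, 3.14, 0.001]
contact_force: [-6.7, -0.7, 13.0]
grip_width: 0.0594
gripper_force: 45.0
```

servo_tool --pt "0 0 0 0 0 1.5 1" --pt "0 0 0 0 0 1.5 0.5" --pt "0 0 0 0 0 1.5 0" --pt "0 0 0 0 0 1.5 0" --pt "0 0 0 0 0 1.5 0"

```text
clock: 12.68
tcp_pos: [0.6776, 0.1132, 0.0408]
orientation: [0.085, 3.14, 0.0]
contact_force: [-0.3, 0.5, 0.1]
grip_width: 0.0855
gripper_force: 0.0
```

servo_tool --pt "0 0 0 0 0 20 0" --pt "0 0 0 0 0 55 0" --pt "0 0 0 0 0 95 0" --pt "0 0 0 0 0 130 0" --pt "0 0 0 0 0 140 0"

```text
clock: 13.1
tcp_pos: [0.6807, 0.1132, 0.1873]
orientation: [0.086, 3.132, 0.004]
contact_force: [0.9, -0.8, 0.5]
grip_width: 0.0853
gripper_force: 0.0
```

```bash
python3 - <<'E'
from h import *
st()
o=r.get_obs()
for n in("wrist","scene"):
    im,d,W=cloud(n); 
    p=W[(np.hypot(W[...,0]-.68,W[...,1]-.11)<.06)&(np.array(im).min(-1)>140)]
    for lo,hi in((.063,.076),(.024,.036)):
        q=p[(p[:,2]>lo)&(p[:,2]<hi)];print(n,len(q),np.median(q[:,2]) if len(q) else 0,cv2.minEnclosingCircle(q[:,:2].astype(np.float32)) if len(q) else 0)
    if n=="wrist": cv2.imwrite("pics/w3.png",im)
# loop now
    W3=W;e=np.array([np.cos(-.055),np.sin(-.055)]);f=np.array([-e[1],e[0]]);D=W3[...,:2]-np.array([.4905,.1451]);a=D@e;b=D@f;z=W3[...,2]
    m=(z>.07)&(z<.09)&(abs(a)<.05)&(abs(b)<.05)
    if m.sum()>50: print("loop rel",np.percentile(a[m&(abs(b)<.02)],[1,50,99]),np.percentile(b[m&(abs(a)<.02)],[1,50,99]))
E
```

```text
{'clock': 13.1, 'joints': [-0.4793, 0.5521, 0.3278, 1.5827, -0.1985, 1.0305, 1.4199], 'qvel': [-0.0193, -0.0753, 0.0219, -0.0524, 0.03, 0.1531, -0.0213], 'tau': [-1.025, -56.5954, 5.5028, -23.8488, -0.0041, 0.5481, -0.0508], 'tcp_pos': [0.6807, 0.1132, 0.1873], 'orientation': [0.086, 3.1316, 0.0035], 'contact_force': [0.8745, -0.7632, 0.4888], 'moment': [0.0228, -0.036, 0.0145], 'gripper_force': 0.0, 'grip_width': 0.0853}
wrist 1382 0.07022680161830366 ((0.6770259737968445, 0.11418164521455765), 0.02990690991282463)
wrist 2211 0.030272947268573436 ((0.677505373954773, 0.11432521045207977), 0.048000309616327286)Traceback (most recent call last):
  File "<stdin>", line 13, in <module>
    return _quantile_unchecked(
        a, q, axis, out, overwrite_input, method, keepdims, weights)
    return _ureduce(a,
                    func=_quantile_ureduce_func,
    ...<5 lines>...
                    overwrite_input=overwrite_input,
                    method=method)
    r = func(a, **kwargs)
    result = _quantile(arr,
                       quantiles=q,
    ...<2 lines>...
                       out=out,
                       weights=wgt)
    slices_having_nans = np.isnan(arr[-1, ...])
                                  ~~~^^^^^^^^^
IndexError: index -1 is out of bounds for axis 0 with size 0
```

View pics/w3.png

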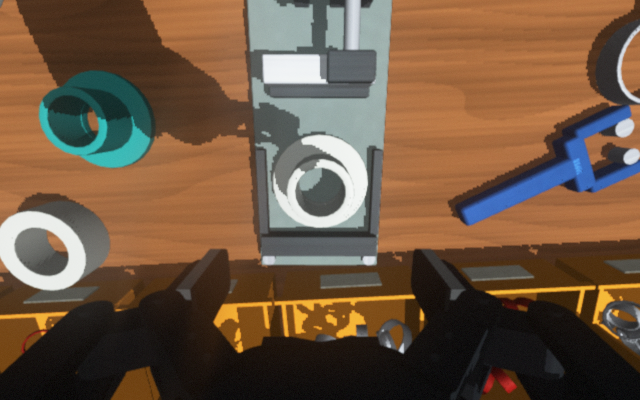

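The collar sits flat in the nest (flange top at 30 mm, centre about (0.677, 0.114)) at pixel (320,180), clear of the stop, and the jaw is still open. Now I free the loop.

servo_tool --pt "0 0 0 -37 6 3 1" --pt "0 0 0 -75 12 6 1" --pt "0 0 0 -113 18 9 1" --pt "0 0 0 -150 24 9 1" --pt "0 0 0 -187 32 9 1"

```text
clock: 13.57
tcp_pos: [0.4882, 0.1448, 0.1889]
orientation: [-0.086, -3.139, 0.001]
contact_force: [1.0, 1.4, 0.2]
grip_width: 0.0259
gripper_force: 0.0
```

servo_tool --pt "0 0 0 0 0 0 1" --pt "0 0 0 0 0 -5 1" --pt "0 0 0 0 0 -10 1"

```text
clock: 13.82
tcp_pos: [0.4911, 0.1454, 0.1795]
orientation: [0.085, 3.139, 0.001]
contact_force: [-0.1, -0.1, -0.2]
grip_width: -0.0001
gripper_force: 0.0
```

servo_tool --pt "0 0 0 0 0 -35 1" --pt "0 0 0 0 0 -70 1" --pt "0 0 0 0 0 -100 1" --pt "0 0 0 0 0 -118 1" --pt "0 0 0 0 0 -126 1"

```text
clock: 14.23
tcp_pos: [0.4898, 0.1437, 0.0501]
orientation: [-0.087, -3.136, 0.005]
contact_force: [-0.3, 0.0, -0.8]
grip_width: 0.0
gripper_force: 0.0
```

servo_tool --pt "0 0 0 -8 0.5 0 1" --pt "0 0 0 -16 1 0 1" --pt "0 0 0 -22 1.3 0 1" --pt "0 0 0 -28 1.6 0 1" --pt "0 0 0 -32 1.8 0 1"

```text
clock: 14.65
tcp_pos: [0.4631, 0.1472, 0.0559]
orientation: [0.087, 3.129, 0.004]
contact_force: [20.4, -5.5, -13.7]
grip_width: -0.0005
gripper_force: 10.3
```

servo_tool --pt "0 0 0 -1 0 0 1" --pt "0 0 0 -2 0 0 1" --pt "0 0 0 -2 0 0 1"

```text
clock: 14.9
tcp_pos: [0.4633, 0.1473, 0.0565]
orientation: [0.088, 3.126, 0.005]
contact_force: [15.2, -3.3, -9.0]
grip_width: 0.0001
gripper_force: 7.7
```

servo_tool --pt "0 0 0 2.2 -7 0 1" --pt "0 0 0 2 -14 0 1" --pt "0 0 0 1.7 -21 0 1" --pt "0 0 0 1.3 -28 0 1" --pt "0 0 0 1 -34 0 1"

```text
clock: 15.32
tcp_pos: [0.4628, 0.1151, 0.0568]
orientation: [0.085, 3.129, 0.008]
contact_force: [8.4, 5.7, -0.6]
grip_width: -0.0001
gripper_force: 4.0
```

servo_tool --pt "0 0 0 -0.1 -3 0 1" --pt "0 0 0 -0.3 -6 0 1" --pt "0 0 0 -0.5 -9 0 1" --pt "0 0 0 -0.6 -12 0 1" --pt "0 0 0 -0.6 -12 0 1"

```text
clock: 15.73
tcp_pos: [0.4635, 0.1097, 0.0572]
orientation: [0.076, 3.126, 0.018]
contact_force: [9.7, 20.9, -7.3]
grip_width: 0.0002
gripper_force: 14.8
```

servo_tool --pt "0 0 0 3 3 0 1" --pt "0 0 0 7 3 0 1" --pt "0 0 0 11 3 0 1" --pt "0 0 0 15 3 0 1" --pt "0 0 0 19 3 0 1"

```text
clock: 16.15
tcp_pos: [0.4811, 0.109, 0.057]
orientation: [0.08, 3.129, 0.011]
contact_force: [7.2, 10.7, -0.0]
grip_width: 0.0001
gripper_force: 10.7
```

servo_tool --pt "0 0 0 2 0 0 1" --pt "0 0 0 4 0 0 1" --pt "0 0 0 6 0 0 1"

```text
clock: 16.4
tcp_pos: [0.4869, 0.1087, 0.0569]
orientation: [0.081, 3.129, 0.01]
contact_force: [6.2, 9.0, 0.2]
grip_width: -0.0
gripper_force: 10.4
```

servo_tool --pt "0 0 0 4 2 0 1" --pt "0 0 0 8 4 0 1" --pt "0 0 0 12 6 0 1" --pt "0 0 0 16 8 0 1" --pt "0 0 0 20 9 0 1"

```text
clock: 16.82
tcp_pos: [0.5045, 0.1132, 0.0561]
orientation: [0.086, 3.134, 0.002]
contact_force: [2.9, -2.8, 1.3]
grip_width: 0.0001
gripper_force: 1.6
```

servo_tool --pt "0 0 0 4 1 0 1" --pt "0 0 0 8 2 0 1" --pt "0 0 0 12 3 0 1" --pt "0 0 0 16 3 0 1" --pt "0 0 0 16 3 0 1"

```text
clock: 17.23
tcp_pos: [0.5179, 0.1164, 0.0536]
orientation: [-0.085, -3.14, -0.0]
contact_force: [-0.0, 0.0, -0.6]
grip_width: -0.0004
gripper_force: 0.0
```

```bash
python3 - <<'E'
from h import *
st()
E
```

```text
{'clock': 17.2333, 'joints': [-0.5435, 0.5003, 0.2586, 2.0506, -0.2145, 0.6165, 1.3774], 'qvel': [-0.0008, -0.0038, 0.0018, 0.0174, 0.0004, -0.0044, -0.0033], 'tau': [-0.0262, -48.949, 4.6639, -17.5922, -0.0054, 0.1086, 0.026], 'tcp_pos': [0.5179, 0.1164, 0.0536], 'orientation': [-0.0848, -3.1396, -0.0002], 'contact_force': [-0.0161, 0.0216, -0.6019], 'moment': [-0.0025, -0.0526, -0.0182], 'gripper_force': 0.0, 'grip_width': -0.0004}
```

servo_tool --pt "0 0 0 12 2 0 1" --pt "0 0 0 12 2 0 1" --pt "0 0 0 12 2 35 1" --pt "0 0 0 12 2 75 1" --pt "0 0 0 12 2 115 1"

```text
clock: 17.65
tcp_pos: [0.5281, 0.1175, 0.169]
orientation: [-0.085, -3.137, 0.003]
contact_force: [0.5, 1.0, 0.2]
grip_width: -0.0
gripper_force: 0.0
```

servo_tool --pt "0 0 0 -10 38 10 1" --pt "0 0 0 -20 76 20 1" --pt "0 0 0 -30 114 30 1" --pt "0 0 0 -40 150 40 1" --pt "0 0 0 -40 180 40 1"

```text
clock: 18.07
tcp_pos: [0.4875, 0.3015, 0.2105]
orientation: [-0.081, -3.14, -0.004]
contact_force: [0.3, 1.0, 0.1]
grip_width: 0.0
gripper_force: 0.0
```

```bash
python3 - <<'E'
from h import *
st()
for n in("top","scene"):
    im,d,W=cloud(n)
    p=W[(np.hypot(W[...,0]-.684,W[...,1]-.112)<.056)&(np.array(im).min(-1)>140)]
    for lo,hi in((.063,.076),(.024,.036)):
        q=p[(p[:,2]>lo)&(p[:,2]<hi)];print(n,len(q),np.median(q[:,2]) if len(q) else 0,cv2.minEnclosingCircle(q[:,:2].astype(np.float32)) if len(q) else 0)
    e=np.array([np.cos(-.055),np.sin(-.055)]);f=np.array([-e[1],e[0]]);D=W[...,:2]-np.array([.5506,.1177]);a=D@e;b=D@f;z=W[...,2]
    m=(z>.07)&(z<.09)&(a>-.09)&(a<.03)&(abs(b)<.05)
    print("loop rel",np.percentile(a[m],[1]),np.percentile(b[m],[1,99]))
    if n=="top":A=cv2.resize(im[115:260,255:325],None,fx=4,fy=4)
    else:B=cv2.resize(im[150:300,310:440],(500,580))
cv2.imwrite("pics/f.png",np.hstack([A,B]))
E
```

```text
{'clock': 18.0667, 'joints': [-0.8735, 0.3351, 0.2656, 1.8417, -0.1069, 0.9768, 0.9572], 'qvel': [-0.3491, 0.3296, -0.098, -0.4237, -0.0366, 0.0941, -0.4592], 'tau': [1.8352, -49.6197, 3.7222, -23.8288, 0.1798, 0.2221, 0.2674], 'tcp_pos': [0.4875, 0.3015, 0.2105], 'orientation': [-0.0808, -3.1405, -0.004], 'contact_force': [0.2607, 1.0317, 0.1057], 'moment': [0.0439, -0.0235, -0.0157], 'gripper_force': 0.0, 'grip_width': 0.0}
top 123 0.07141336482956562 ((0.6851418018341064, 0.11177035421133041), 0.029508458450436592)
top 268 0.030874559197450746 ((0.6843878626823425, 0.11221447587013245), 0.05554909259080887)
loop rel [-0.06164723] [-0.03649171  0.04206407]
scene 233 0.07075873662408427 ((0.6714552044868469, 0.11573560535907745), 0.04293154552578926)
scene 377 0.03132166797604419 ((0.6862627267837524, 0.11110831797122955), 0.054115284234285355)
loop rel [-0.06066892] [-0.03597045  0.04181833]
```

View pics/f.png

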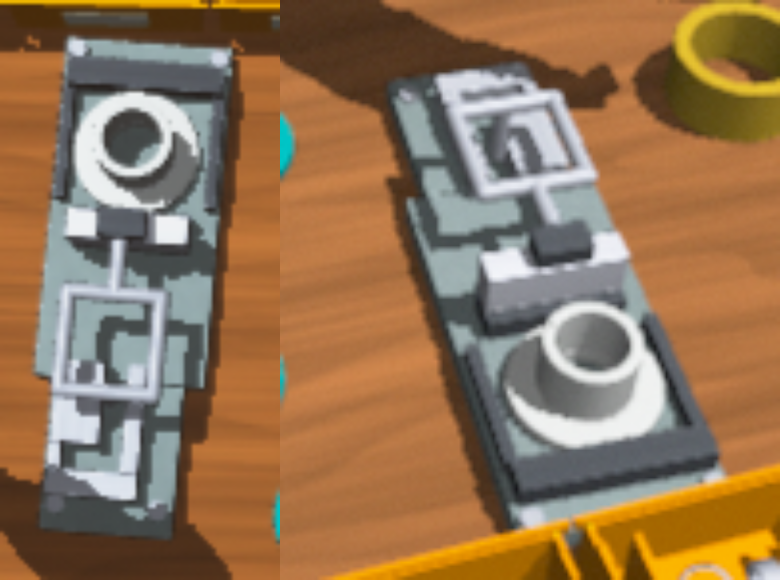

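```bash
python3 - <<'E'
from h import *
st(); print(r.hand_in())
E
```

```text
{'clock': 18.1667, 'joints': [-0.8746, 0.3395, 0.2622, 1.8396, -0.108, 0.9747, 0.9596], 'qvel': [0.0494, -0.0107, 0.071, 0.0603, 0.0305, 0.0051, 0.0447], 'tau': [-0.17, -47.211, 3.7001, -26.8573, -0.0149, -0.0084, -0.4739], 'tcp_pos': [0.4873, 0.3048, 0.2088], 'orientation': [-0.0709, -3.1401, -0.0048], 'contact_force': [-0.9402, -0.5215, 0.4065], 'moment': [-0.0398, 0.0405, -0.0429], 'gripper_force': 0.0, 'grip_width': -0.0003}
the job is handed in; nothing more can be done
None
```

The job is handed in at 18.2 s: the white collar sits flange down in the nest, clamped against the end stop with jaw travel about 19–20 mm; the loop is free of the notch but rests about 3 mm to the +y side, and no bystander was touched.

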